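Put the printing block away and click its case shut

ROBOT

A 6-joint arm with a two-finger parallel gripper is mounted at the origin on a cart in front of the work surface, level with it; the furniture and walls round the work are solid. World frame = base frame: x ahead of the robot, y to its left, z up, the work surface at z = 0. Lengths are in m, angles in rad, forces in N, time in s.
With the tool pointing down it reaches from about 0.25 to 0.725 m from the base axis. Payload 4 kg.
Tool frame: the origin (TCP) lies midway between the tips of the shut fingers; the grasp point (between the pads) lies 19 mm behind it; z points along the fingers, y is the line along which they close (so a half turn about z gives the same grasp; the last joint's range is limited). The gripper opens to 85 mm and grips with 20 to 120 N. Pads are 22 mm wide; open, the fingers measure 114 mm over their backs; the gripper's body (76 mm by 85 mm) begins 54 mm behind the grasp point. The pads swing forward as they close: fully open they stand 13 mm farther back than shut.
Start: joints at [-1.322, 0.241, 0.005, 1.335, 0, 1.571], TCP at [0.123, -0.485, 0.206] pointing down, gripper open.
Joint ranges: [-2.72, 2.72], [-1.05, 1.87], [-1.09, 1.28], [-1.99, 2.15], [-1.42, 1.44], [-3.14, 3.14]. Speed limits (rad/s): [2.79, 2.79, 3.14, 3.14, 3.14, 3.14].

INTERFACE

Orientations are given as a unit quaternion [x, y, z, w].
In Python, from workcell import monitor, vision, job gives the robot as it stands.
- The arm moves only by the tool move_arm, never from a script. Its argument "moves" is a list that holds one entry, the list of rows, each a list of 5 numbers: the shift along the world's x, y, z in m, then the turn about the world's z in degrees, then the opening in per cent of the stroke, from 0 (shut) to 100 (fully open). In form: [[[x, y, z, turn, gripper], ...]]. A call has 1 to 5 rows; each row is the pose to reach, as a shift and turn from the pose commanded when the call began; what a row does not reach only later rows make up. A row lasts 1/8 s, in which the tool goes at most 62.5 mm and 10.7 degrees, less where a joint would pass 70% of its speed; a pose out of reach is approached as far as the arm can. A call with a gripper value outside its range is refused whole. The fingers move at their own pace and stop on an object; the grip force is fixed at half the most. Time passes only in rows, so rows that repeat a pose let the fingers close. It gives the time, the measured TCP pose, the force, the opening and the grip force at its end, in the units of the state.
- monitor.get_obs(): the state, without advancing time (a new reading comes with each control period).
- vision.camera(name): name is "scene" or "side" or "wrist"; returns a dict with "color" (384x512x3 uint8, red, green, blue), "camera_matrix" (3x3 intrinsics, pixels), "eye" and "attitude" of the camera in the world; the wrist camera has in their place "hand_eye" (4x4, takes a point from camera to tool coordinates, whose origin is the TCP and whose axes are the flange's). Camera axes: x right, y up, looking along -z (the intrinsics and any distortion apply to the point x, -y, -z); pixel columns grow to the right and rows downward; lengths in m; the calibration is good to about 2 mm. A picture is of the moment at which its call begins: read the wrist's pose just before it. There is no depth.
- job.job_done(): hands the job in; it is judged then, once.
The state is a dict: "clock": time; "joint_pos": joint angles; "joint_vel": joint speeds; "tau": joint torques, N m; "eef_pos": TCP position; "tool_rot": TCP orientation; "ft_force": force on the tool from outside, world axes, zero at the start; "ft_torque": the same for the moment, N m; "grip_width": finger opening in m; "grasp_force": force on a finger pad.
Only numpy, scipy, OpenCV 4.12 (cv2) and the standard library are available. Lean on these libraries where they do the work, as an engineer would, in place of code of your own. Each camera call takes 0.05 s, during which the arm holds its last target. There are 200 camera calls.

TASK

Put the wooden printing block away: stand it upright on its feet inside the open wooden case, fold the case's hinged lid down over it, and press the lid's free edge down past the spring catch until it clicks and the lid stays fully shut. Press gently and feel for the click, never force the case or the lid, and leave the other things on the table where they are.

Things in the scene. Friction and masses are not known exactly. Their poses are not given: they have to be found in the camera images.
- print_block_a: brown wooden printing block, 50 (x) x 62 (y) x 68 mm, 85 g: a plate (underside 8 mm, top 28 mm above the table) on carved feet, with a round turned grip at its centre, at most 28 mm thick, from 28 to 68 mm height. Origin: centre of the underside of the feet; z up.
- case: light wooden storage case, screwed down by its plywood base board (134 x 134 x 10 mm). Origin: centre of the board's underside; z up, x from catch side to hinge side, y along the hinge. An open box stands over it on four levelling screws, set anew each time and not measured: box, lid and catch lie up to 12 mm higher or lower than nominal. More than 25 N from the robot on any of it forces it.
- case_well (a point): centre of the box's inner floor, nominal: 29 mm above the case origin (really 17 to 41 mm). The box is 94 (x) x 110 (y) x 84 mm outside, walls and floor 5 mm, inside 84 x 100 x 79 mm deep; its rim lies nominally 108 mm above the case origin.
- case_hinge (a point): middle of the lid's hinge axis, nominal: x +47, y 0, z 109 mm from the case origin (z really 97 to 121). The axis runs along the case's y. The lid is a wooden plate, 110 mm along y, free edge 113 mm from the axis, outer face 7 mm from the axis (on top when shut), 120 g.
- case_catch (a point): where to press the shut lid, nominal: on its outer face in the middle of its width, 97 mm from the hinge axis (x -50, y 0, z 116 mm from the case origin; z really 104 to 128, to be felt). Below it, outside the front wall, is the catch: a sprung steel roller 10 mm below the rim, passed by a steel tongue that hangs 20 mm down from the lid's free edge.
- lid (a joint): angle of the lid, rad: 0 = shut and clicked, grows as it opens; 1.57 = upright, starts at 1.75 to 2.1 (leaning back). The hinge is stiff (0.11 N m): the lid stays where it is left. At about 0.1 the tongue meets the roller; passing it takes about 7 to 11 N pressed at case_catch, more nearer the hinge; then, below about 0.02, the lid snaps to 0 and is held there on firm rubber stops.
- cutter_star: bystander: tin star-shaped cutter, 53 x 52 x 20 mm, origin at the centre of its underside
- jar_2: bystander: lidded jar, 65 mm wide, 97 mm tall, origin at the centre of its underside
- pot_1: bystander: low round pot, 69 mm wide, 41 mm tall, origin at the centre of its underside
Not all that is in view belongs to the job. Several things have the shape of the print_block_a; the one meant has the colours described above.

How it is judged:
On the way:
1. the printing block stands upright in the case, let go, with the lid still open (x of print_block_a in the frame of case between -0.03 and 0.03 m and y of print_block_a in the frame of case between -0.035 and 0.035 m and z of print_block_a in the frame of case below 0.05 m and angle between print_block_a's own z axis and vertical below 0.1 rad and contact force between the fingers and print_block_a below 0.1 N and value of joint lid above 0.5 rad), for 0.2 s.
At the end, for the whole second after the job is handed in: The printing block stands upright (within 0.1 rad) and at rest on the floor inside the case, and the lid is past its catch and shut (within 0.02 rad), staying so with the robot clear of it (value of joint lid below 0.02 rad and x of print_block_a in the frame of case between -0.03 and 0.03 m and y of print_block_a in the frame of case between -0.035 and 0.035 m and z of print_block_a in the frame of case below 0.05 m and angle between print_block_a's own z axis and vertical below 0.1 rad and linear speed of print_block_a below 0.02 m/s); the robot touches nothing.
It fails at once if the robot forces the case or its lid (more than 25 N) (contact force between any of the fingers, the arm and case above 25 N).
It fails at once if a bystander is moved by more than 30 mm (distance of any of cutter_star, jar_2, pot_1 from where it was at the start of the episode above 0.03 m).
It also fails if it takes over 72 s, if anything falls off the work surface, if the arm or the gripper's body presses on something with over 40 N, if the wrist force passes 120 N, or if a joint passes its speed limit or range.

## Working session

There is one attempt and no reset: what is moved stays moved. The work goes in short steps, Python scripts to look and compute and a tool call to move; the robot and the scene stay as the last step left them, time stands still between calls to the robot, and variables do not carry over. Pictures are saved under pics/ and viewed, at most 10 in all, crops included, and the job is handed in when it is done.

Besides the shell and the picture viewer there is one more tool, called after "Emit:" as name(argument=value, ...) on one line, values as JSON. move_arm: Moves the arm, as the interface text tells. Its arguments: {"type":"object","properties":{"moves":{"type":"array","items":{"type":"array","items":{"type":"array","items":{"type":"number"}}}}},"required":["moves"]}

```bash
ls; mkdir -p pics; cat > h.py <<'E'
import numpy as np, cv2, pickle
from workcell import monitor, vision, job
from scipy.spatial.transform import Rotation as R
def snap(n):
    o=monitor.get_obs(); c=vision.camera(n); c['obs']=o; return c
def save(c,fn): cv2.imwrite('pics/'+fn,c['color'][:,:,::-1])
E
python3 - <<'E'
from h import *
cs={n:snap(n) for n in ("scene","side","wrist")}
pickle.dump(cs,open('c0.pkl','wb'))
for n,c in cs.items():
    print(n,{k:np.round(v,4).tolist() for k,v in c.items() if k not in('color','obs')})
print(monitor.get_obs())
a=np.hstack([cs['scene']['color'],cs['side']['color']])
save(cs['scene'],'scene0.png');save(cs['side'],'side0.png')
E
```

```text
pics
scene {'camera_matrix': [[438.2999, 0.0, 259.6265], [0.0, 438.2999, 194.3047], [0.0, 0.0, 1.0]], 'eye': [0.6753, 0.7607, 0.8989], 'attitude': [0.0187, 0.3923, 0.9182, 0.0522]}
side {'camera_matrix': [[364.3404, 0.0, 254.4637], [0.0, 364.3404, 186.3641], [0.0, 0.0, 1.0]], 'eye': [0.2648, 0.7232, 0.5983], 'attitude': [-0.0908, 0.4943, 0.8504, -0.1558]}
wrist {'camera_matrix': [[310.346, 0.0, 253.6423], [0.0, 310.346, 192.0827], [0.0, 0.0, 1.0]], 'hand_eye': [[-0.0002, 0.9458, 0.3246, 0.0839], [1.0, 0.0003, -0.0003, 0.0007], [-0.0004, 0.3246, -0.9458, -0.1698], [0.0, 0.0, 0.0, 1.0]]}
{'clock': 0.15, 'joint_pos': array([-1.32198828e+00,  2.41235760e-01,  4.04290582e-03,  1.33520502e+00,
        2.30069965e-05,  1.57079156e+00]), 'joint_vel': array([-0.00063573, -0.00284139,  0.00448736, -0.00073904,  0.00020619,
       -0.00191281]), 'tau': array([-1.27476262e-03, -3.72635007e+01,  2.52638841e+01,  1.23785893e-02,
        1.50602841e-05,  1.73684452e-05]), 'eef_pos': array([ 0.12300422, -0.48409935,  0.2048231 ]), 'tool_rot': array([ 9.92271181e-01,  1.24085702e-01, -8.79463713e-05, -7.96013977e-04]), 'ft_force': array([-0.46981601, -0.21471659,  0.4883996 ]), 'ft_torque': array([-0.01356022,  0.02003783,  0.00138369]), 'grasp_force': 0.0, 'grip_width': 0.08546774799104076}
```

View pics/scene0.png

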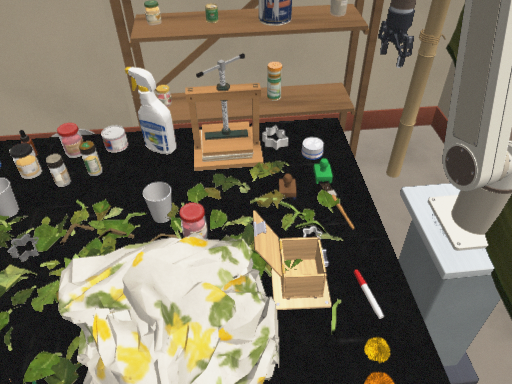

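View pics/side0.png

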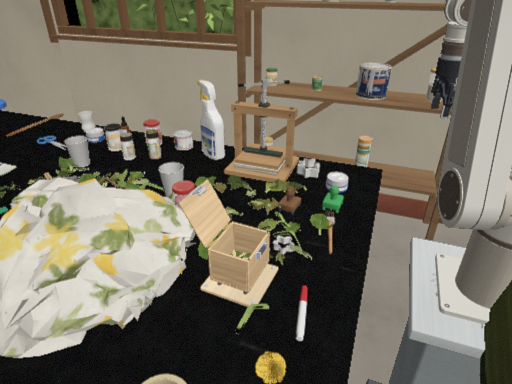

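Candidates with the block's shape are brown at scene (288,186) / side (290,200), and green at scene (323,170) / side (333,200). Brown fits the description. The case is at scene (302,268) with its hinge on the left (+x), and the red-lidded jar is at scene (193,220). I'll confirm with an enlarged crop.

```bash
python3 - <<'E'
from h import *
cs=pickle.load(open('c0.pkl','rb'))
a=cs['scene']['color'][150:310,240:370]; b=cs['side']['color'][170:310,180:350]
a=cv2.resize(a,(390,480),interpolation=cv2.INTER_CUBIC)
b=cv2.resize(b,(410,338),interpolation=cv2.INTER_CUBIC)
o=np.zeros((480,800,3),np.uint8);o[:,:390]=a;o[:338,390:]=b
cv2.imwrite('pics/crop0.png',o[:,:,::-1])
E
```

```text
(no output)
```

View pics/crop0.png

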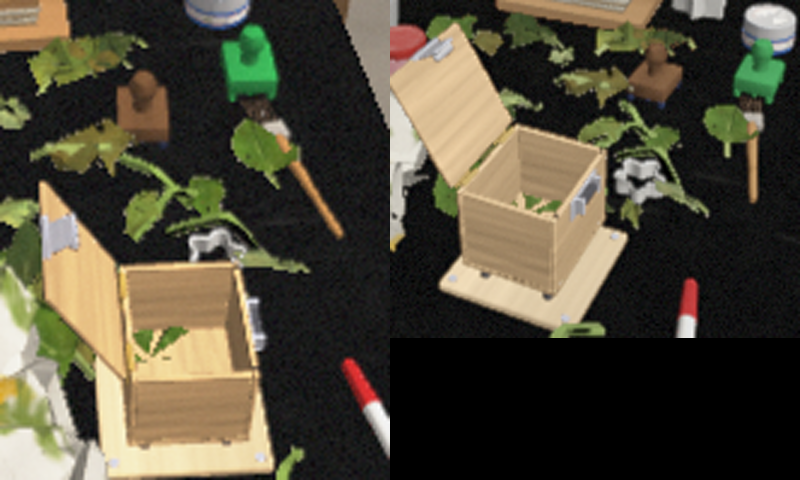

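The crop shows the brown block (scene 288,186) as described, with a round grip on a plate. The green one is a distractor. The case is open and its catch faces the robot (-x). I'll triangulate the rim corners, lid edge and block.

```bash
cat >> h.py <<'E'
def ray(c,u,v):
    K=c['camera_matrix']; d=np.array([(u-K[0,2])/K[0,0],-(v-K[1,2])/K[1,1],-1.])
    if 'eye' in c: e,Rm=np.array(c['eye']),R.from_quat(c['attitude']).as_matrix()
    else:
        T=np.eye(4);T[:3,:3]=R.from_quat(c['obs']['tool_rot']).as_matrix();T[:3,3]=c['obs']['eef_pos']
        T=T@np.array(c['hand_eye']); e,Rm=T[:3,3],T[:3,:3]
    d=Rm@d; return e,d/np.linalg.norm(d)
def tri(rays):
    A=np.zeros((3,3));b=np.zeros(3)
    for e,d in rays:
        P=np.eye(3)-np.outer(d,d);A+=P;b+=P@e
    p=np.linalg.solve(A,b); return p,max(np.linalg.norm((np.eye(3)-np.outer(d,d))@(p-e)) for e,d in rays)
def plane(r,z): e,d=r; return e+d*(z-e[2])/d[2]
E
python3 - <<'E'
from h import *
cs=pickle.load(open('c0.pkl','rb'));S,D=cs['scene'],cs['side']
s=lambda x,y:ray(S,240+x/3-.33,150+y/3-.33)
d=lambda x,y:ray(D,180+(x-390)/2.412-.3,170+y/2.412-.3)
for n,a,b in [('hinge -y',(121,267),(516,125)),('catch -y',(240,263),(605,150)),('catch +y',(254,375),(556,217)),('hinge +y',(130,378),(463,187)),
 ('lid free -y',(41,181),(459,27)),('gripTop',(144,75),(656,48)),('board catch+y',(272,472),(578,329)),('board catch-y',(240,263),(627,235)),('board hinge+y',(101,475),(441,285))]:
    p,e=tri([s(*a),d(*b)]);print(n,np.round(p*1000),round(e*1000,1))
for n,c in (('scene',S),('side',D)):
    h=cv2.cvtColor(c['color'],cv2.COLOR_RGB2HSV)
    x0,y0=((275,165) if n=='scene' else (275,180))
    r=h[y0:y0+40,x0:x0+35]; m=((r[...,0]<14)&(r[...,1]>70)&(r[...,2]>30)).astype(np.uint8)
    k,l,st,ce=cv2.connectedComponentsWithStats(m);i=1+st[1:,4].argmax();print(n,st[i]+[x0,y0,0,0,0],ce[i]+[x0,y0])
    ys,xs=np.where(l==i)
    for y in range(ys.min(),ys.max()+1): print(y+y0,xs[ys==y].min()+x0,xs[ys==y].max()+x0,end='; ')
    print()
E
```

```text
hinge -y [558.  98. 112.] 0.7
catch -y [466. 106. 113.] 0.3
catch +y [476. 206. 110.] 2.7
hinge +y [566. 198. 109.] 2.7
lid free -y [619.  85. 201.] 0.3
gripTop [ 495. -180.   61.] 1.5
board catch+y [453. 218.  -3.] 4.5
board catch-y [447.  41.  -6.] 27.4
board hinge+y [588. 211.  -1.] 0.5
scene [279 173  19  25 223] [288.2735426 185.2735426]
173 286 289; 174 285 290; 175 284 291; 176 283 290; 177 283 292; 178 279 294; 179 279 295; 180 280 294; 181 280 295; 182 279 295; 183 281 294; 184 279 296; 185 279 296; 186 279 296; 187 280 296; 188 281 296; 189 279 296; 190 279 296; 191 280 296; 192 282 297; 193 286 296; 194 288 295; 195 288 296; 196 286 296; 197 290 291; 
side [279 194  23  18 157] [288.61783439 202.96815287]
194 285 285; 195 284 292; 196 283 294; 197 282 294; 198 281 291; 199 281 300; 200 280 300; 201 279 301; 202 281 301; 203 279 299; 204 280 299; 205 281 298; 206 282 296; 207 282 297; 208 280 296; 209 282 295; 210 283 293; 211 288 294;
```

```bash
python3 - <<'E'
from h import *
cs=pickle.load(open('c0.pkl','rb'));S,D=cs['scene'],cs['side']
for n,u,v,z in [('press near-right base',262,165,0),('press near-left base',195,167,0),('spray',160,150,0),('whitejar',313,155,0),('jar2 base',195,238,0),('cutter near',312,235,0),('cutter far',275,140,0),('green',323,182,0),('block base',288,194,0),('cloth top-right',265,250,0.08),('cup',160,218,0)]:
    print(n,np.round(plane(ray(S,u,v),z)*1000))
for n,a,b in [('press top',(258,88),(295,108)),('jarlid',(193,209),(184,187)),('whitejar top',(313,142),(338,178)),('spray top',(135,72),(207,83)),('presshandle',(243,57),(264,82))]:
    p,e=tri([ray(S,*a),ray(D,*b)]);print(n,np.round(p*1000),round(e*1000,1))
E
```

```text
press near-right base [ 555. -307.   -0.]
press near-left base [ 767. -322.    0.]
spray [ 883. -424.    0.]
whitejar [ 383. -337.    0.]
jar2 base [769. -25.   0.]
cutter near [454.   1.   0.]
cutter far [ 496. -433.    0.]
green [ 379. -204.   -0.]
block base [ 494. -165.    0.]
cloth top-right [595. 102.  80.]
cup [ 866. -110.   -0.]
press top [ 553. -394.  231.] 5.9
jarlid [765. -40.  92.] 2.9
whitejar top [ 382. -364.   29.] 2.6
spray top [ 916. -485.  259.] 6.0
presshandle [ 612. -303.  352.] 20.0
```

Emit:
move_arm(moves=[[[0.04,0.04,0.03,0,100],[0.09,0.08,0.05,0,100],[0.13,0.12,0.05,0,100],[0.17,0.16,0.05,0,100],[0.21,0.19,0.05,0,100]]])

```text
clock: 0.78
eef_pos: [0.3341, -0.2928, 0.2556]
tool_rot: [0.992, 0.124, 0.0, 0.0]
ft_force: [0.4, -0.6, -0.2]
grip_width: 0.0852
grasp_force: 0.0
```

Emit:
move_arm(moves=[[[0.05,0.04,0,0,100],[0.1,0.08,0,0,100],[0.14,0.11,-0.02,0,100],[0.155,0.12,-0.04,0,100],[0.155,0.12,-0.05,0,100]]])

```text
clock: 1.4
eef_pos: [0.4881, -0.1733, 0.2036]
tool_rot: [0.992, 0.125, -0.001, -0.001]
ft_force: [-1.2, -0.7, 0.3]
grip_width: 0.085
grasp_force: 0.0
```

```bash
python3 - <<'E'
from h import *
c=snap('wrist');pickle.dump(c,open('w1.pkl','wb'));save(c,'w1.png');print(c['obs']['eef_pos'])
E
```

```text
[ 0.48806868 -0.17331914  0.20364304]
```

View pics/w1.png

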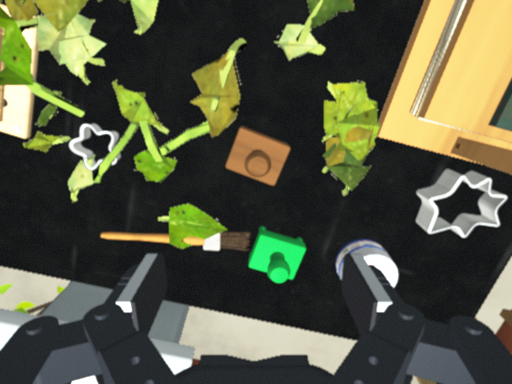

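The brown block is at pixel (259,157), upright, with its grip at (258,163). The green one is at (278,255). I'll measure the plate's corners and grip.

```bash
python3 - <<'E'
from h import *
c=pickle.load(open('w1.pkl','rb'))
h=cv2.cvtColor(c['color'],cv2.COLOR_RGB2HSV)
m=((h[...,0]<16)&(h[...,1]>70)&(h[...,2]>40)).astype(np.uint8);M=np.zeros_like(m);M[115:195,215:300]=m[115:195,215:300]
k,l,st,ce=cv2.connectedComponentsWithStats(M);i=1+st[1:,4].argmax()
ct=max(cv2.findContours((l==i).astype(np.uint8),0,1)[0],key=len)[:,0,:]
P=np.array([plane(ray(c,*p),0.028)[:2]*1000 for p in ct],np.float32)
r=cv2.minAreaRect(P);print(st[i],r,np.round(cv2.boxPoints(r)))
# grip: scene+wrist rays on top
cs=pickle.load(open('c0.pkl','rb'))
p,e=tri([ray(c,258,162),ray(cs['scene'],287.8,178),ray(cs['side'],288.5,196.5)]);print(p,e)
print(plane(ray(c,258,162),.066))
x=c['color'][115:200,215:305];cv2.imwrite('pics/w1c.png',cv2.resize(x,None,fx=6,fy=6)[:,:,::-1])
E
```

```text
[ 225  125   66   62 2595] ((496.4507751464844, -176.01065063476562), (64.18291473388672, 53.78321838378906), 83.04347229003906) [[ 466. -205.]
 [ 519. -211.]
 [ 527. -147.]
 [ 474. -141.]]
[ 0.49518385 -0.17732866  0.04409658] 0.006725261841581666
[ 0.49929091 -0.17559474  0.066     ]
```

View pics/w1c.png

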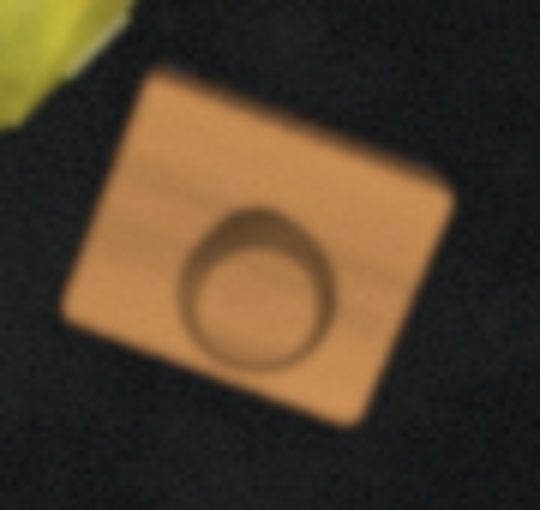

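Emit:
move_arm(moves=[[[0.008,-0.002,-0.03,-10,100],[0.008,-0.002,-0.06,-21,100],[0.008,-0.002,-0.06,-21,100]]])

```text
clock: 1.82
eef_pos: [0.4934, -0.177, 0.144]
tool_rot: [0.998, -0.059, -0.002, -0.001]
ft_force: [-0.8, 0.6, 1.2]
grip_width: 0.0853
grasp_force: 0.0
```

```bash
python3 - <<'E'
from h import *
c=snap('wrist');pickle.dump(c,open('w2.pkl','wb'));save(c,'w2.png');print(c['obs']['eef_pos'],c['obs']['tool_rot'])
w1=pickle.load(open('w1.pkl','rb'))
h=cv2.cvtColor(c['color'],cv2.COLOR_RGB2HSV)
m=((h[...,0]<16)&(h[...,1]>70)&(h[...,2]>40)).astype(np.uint8)
k,l,st,ce=cv2.connectedComponentsWithStats(m)
for i in range(1,k):
    if st[i,4]>800:
        ct=max(cv2.findContours((l==i).astype(np.uint8),0,1)[0],key=len)[:,0,:]
        r=cv2.minAreaRect(np.array([plane(ray(c,*p),0.028)[:2]*1000 for p in ct],np.float32));print(st[i],np.round(ce[i]),r, cv2.boxPoints(cv2.minAreaRect(ct)).round().tolist())
E
```

```text
[ 0.49337766 -0.17701723  0.14397668] [ 9.98263816e-01 -5.88459495e-02 -2.48111713e-03 -5.94054653e-04]
[ 218  146   68   56 3606] [252. 173.] ((496.9797058105469, -176.04891967773438), (63.84410095214844, 54.47727966308594), 83.25235748291016) [[218.0, 146.0], [285.0, 146.0], [285.0, 201.0], [218.0, 201.0]]
```

View pics/w2.png

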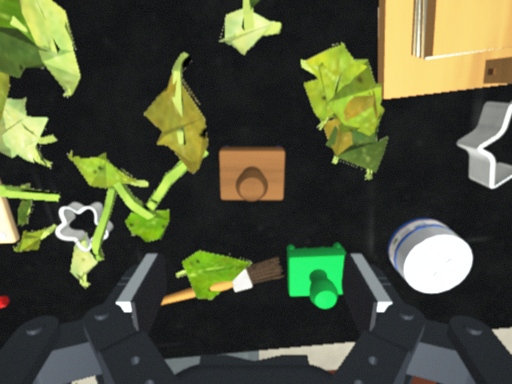

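In w2 the block's plate spans (218..285, 146..201) with the grip top at (252,187), square to the gripper. The fingers are at (150,290) and (355,290).

```bash
python3 - <<'E'
from h import *
w1,w2,cs=[pickle.load(open(f,'rb')) for f in('w1.pkl','w2.pkl','c0.pkl')]
for a,b in [((240.3,126.3),(218.5,146)),((290.8,146.7),(285,146.5)),((273.3,185.8),(285,201)),((225.8,167),(218.5,201)),((257.8,164.5),(252,187))]:
    p,e=tri([ray(w1,*a),ray(w2,*b)]);print((p*1000).round(1),round(e*1000,2))
p,e=tri([ray(w1,257.8,164.5),ray(w2,252,187),ray(cs['scene'],287.5,175.5)]);print((p*1000).round(1),round(e*1000,2))
E
```

```text
[ 525.5 -148.9   24.5] 1.56
[ 514.6 -212.2    7.5] 1.28
[ 464.6 -204.8   21.8] 1.33
[ 482.7 -144.7   53. ] 0.2
[ 495.8 -176.4   62.9] 0.16
[ 495.8 -176.4   62.9] 0.24
```

Emit:
move_arm(moves=[[[0.001,0,-0.05,0,70],[0.001,0,-0.09,0,70],[0.001,0,-0.107,0,65],[0.001,0,-0.107,0,20],[0.001,0,-0.107,0,10]]])

```text
clock: 2.5
eef_pos: [0.4986, -0.1775, 0.0406]
tool_rot: [0.998, -0.059, 0.002, 0.001]
ft_force: [1.0, -0.0, 0.2]
grip_width: 0.0197
grasp_force: 0.0
```

Emit:
move_arm(moves=[[[0,0,0,0,5],[0,0,0,0,5],[0,0,0,0,5]]])

```text
clock: 2.88
eef_pos: [0.4995, -0.1765, 0.0415]
tool_rot: [0.998, -0.058, 0.003, -0.0]
ft_force: [-0.1, 3.1, 5.0]
grip_width: 0.004
grasp_force: 3.5
```

Emit:
move_arm(moves=[[[0,0,0,0,70],[0,0,0,0,80],[0,0,0.04,0,80],[0,0,0.1,0,100],[0,0,0.1,0,100]]])

```text
clock: 3.5
eef_pos: [0.5009, -0.1781, 0.1439]
tool_rot: [0.998, -0.059, 0.005, 0.002]
ft_force: [0.4, 0.0, -1.1]
grip_width: 0.0856
grasp_force: 0.0
```

```bash
python3 - <<'E'
from h import *
c=snap('wrist');pickle.dump(c,open('w3.pkl','wb'));save(c,'w3.png');print(c['obs']['eef_pos'],c['obs']['tool_rot'],c['obs']['joint_pos'])
E
```

```text
[ 0.50088926 -0.17810452  0.14390908] [ 0.99825361 -0.05881738  0.00526294  0.0015938 ] [-3.41556882e-01  3.27625458e-01 -3.99293818e-02  1.19224418e+00
 -1.24825188e-04  2.91773956e+00]
```

View pics/w3.png

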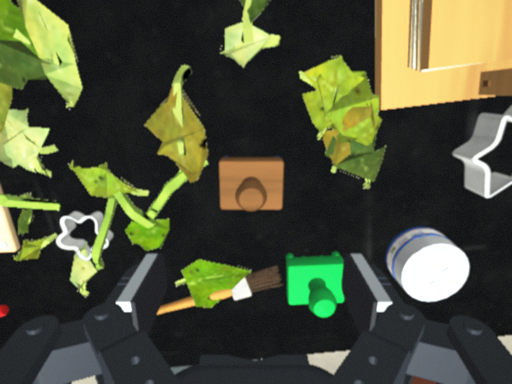

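The block hasn't moved. The fingers shut at 4 mm while pressing on the knob's top, and the image puts the tips about 25 mm behind the reported TCP. I'll go lower, feeling the force as I go.

Emit:
move_arm(moves=[[[-0.003,0.001,-0.05,0,65],[-0.003,0.001,-0.1,0,65],[-0.003,0.001,-0.115,0,65],[-0.003,0.001,-0.118,0,65],[-0.003,0.001,-0.12,0,65]]])

```text
clock: 4.18
eef_pos: [0.4955, -0.1761, 0.0197]
tool_rot: [0.998, -0.059, 0.001, 0.0]
ft_force: [-0.0, 0.2, 0.3]
grip_width: 0.0554
grasp_force: 0.0
```

Emit:
move_arm(moves=[[[0,0,-0.003,0,65],[0,0,-0.006,0,65],[0,0,-0.006,0,65]]])

```text
clock: 4.55
eef_pos: [0.4942, -0.1756, 0.0127]
tool_rot: [0.998, -0.059, 0.0, 0.0]
ft_force: [-0.5, 0.4, 0.1]
grip_width: 0.0557
grasp_force: 0.0
```

Emit:
move_arm(moves=[[[0,0,0,0,45],[0,0,0,0,30],[0,0,0,0,20],[0,0,0,0,10],[0,0,0,0,10]]])

```text
clock: 5.18
eef_pos: [0.4943, -0.1755, 0.0129]
tool_rot: [0.998, -0.059, 0.0, -0.0]
ft_force: [-1.5, 0.9, 4.5]
grip_width: 0.0246
grasp_force: 58.8
```

The grip is firm at 24.6 mm and 58.8 N. J6 is near its limit and the camera would meet the lid, so I'll make a half turn (+182°) on the way to the case.

Emit:
move_arm(moves=[[[0,0,0.03,0,10],[0,0,0.08,5,10],[0,0,0.13,15,10],[0,0,0.16,25,10],[0,0.01,0.16,35,10]]])

```text
clock: 5.8
eef_pos: [0.4961, -0.1668, 0.1752]
tool_rot: [0.969, 0.246, 0.002, 0.002]
ft_force: [-0.0, 0.4, -2.0]
grip_width: 0.0248
grasp_force: 59.1
```

Emit:
move_arm(moves=[[[0,0.02,0,10,10],[0,0.05,0,20,10],[0,0.08,0,30,10],[0,0.11,0,40,10],[0,0.14,0,50,10]]])

```text
clock: 6.42
eef_pos: [0.4938, -0.0249, 0.1718]
tool_rot: [0.774, 0.633, -0.0, -0.0]
ft_force: [0.8, 0.5, -1.0]
grip_width: 0.0243
grasp_force: 59.1
```

Emit:
move_arm(moves=[[[0,0.02,0,10,10],[0,0.05,0,20,10],[0,0.08,0,30,10],[0.01,0.11,0,40,10],[0.02,0.14,0,50,10]]])

```text
clock: 7.05
eef_pos: [0.5141, 0.1151, 0.1718]
tool_rot: [0.434, 0.901, -0.0, -0.0]
ft_force: [0.4, 0.5, -1.0]
grip_width: 0.0244
grasp_force: 59.1
```

Emit:
move_arm(moves=[[[0,0.015,0,10,10],[0,0.03,0,20,10],[0,0.037,0,30,10],[0,0.037,0,40,10],[0,0.037,0,47,10]]])

```text
clock: 7.68
eef_pos: [0.5138, 0.1514, 0.1716]
tool_rot: [0.039, 0.999, -0.0, -0.001]
ft_force: [-0.3, 1.2, -0.9]
grip_width: 0.0247
grasp_force: 59.1
```

```bash
python3 - <<'E'
from h import *
o=monitor.get_obs();print(o['joint_pos'],o['eef_pos'],R.from_quat(o['tool_rot']).as_matrix()[:,0],o['ft_force'],o['grip_width'])
cs={n:snap(n) for n in('scene','side','wrist')};pickle.dump(cs,open('c1.pkl','wb'))
a=cv2.resize(cs['scene']['color'][130:320,220:380],(400,475),interpolation=2)
b=cv2.resize(cs['side']['color'][130:310,160:320],(400,450),interpolation=2)
o=np.zeros((475,800,3),np.uint8);o[:,:400]=a;o[:450,400:]=b;cv2.imwrite('pics/c1.png',o[:,:,::-1])
E
```

```text
[ 2.86677395e-01  3.28620504e-01  3.58336537e-02  1.27938815e+00
 -3.35425334e-04  3.64863273e-01] [0.51383487 0.15136227 0.17159624] [-0.99694434  0.07810643  0.00116823] [-0.29238897  1.15587939 -0.90579194] 0.024716076888383995
```

View pics/c1.png

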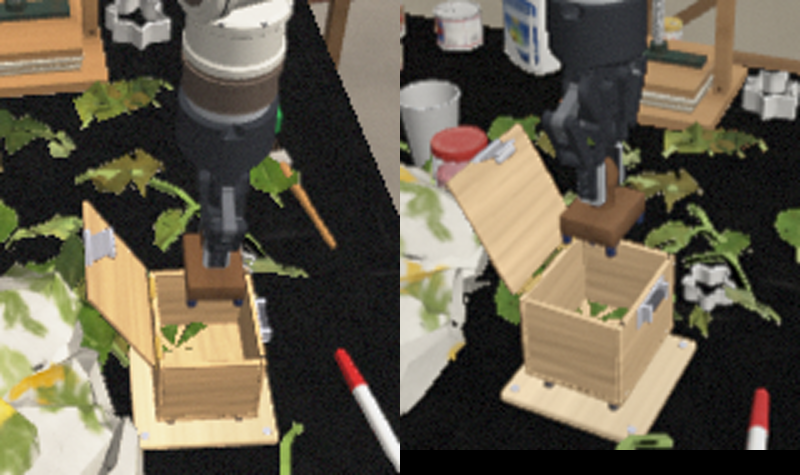

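The block is held level over the well: feet at scene crop (192,303) and (240,305), the box rim below it, and the lid leaning back. I'll check the feet's position against the rim.

```bash
python3 - <<'E'
from h import *
cs=pickle.load(open('c1.pkl','rb'))
s=lambda x,y:ray(cs['scene'],220+x/2.5-.4,130+y/2.5-.4)
d=lambda x,y:ray(cs['side'],160+(x-400)/2.5-.4,130+y/2.5-.4)
for n,a,b in [('plate +y+x top',(183,281),(562,208)),('plate +y-x top',(243,282),(617,225)),('foot +x+y',(192,304),(568,240)),('foot -x+y',(240,306),(611,251)),
 ('rim h+y',(161,364),(524,294)),('rim c+y',(264,364),(622,322)),('rim c-y',(252,273),(675,255)),('rim h-y',(153,272),(583,238)),('lidfree -y',(84,201),(515,126)),('lidfree +y',(90,300),(449,178))]:
    p,e=tri([s(*a),d(*b)]);print(n,(p*1000).round(),round(e*1000,1))
E
```

```text
plate +y+x top [543. 168. 183.] 1.9
plate +y-x top [492. 174. 182.] 2.2
foot +x+y [535. 174. 158.] 1.3
foot -x+y [494. 183. 162.] 2.7
rim h+y [565. 202. 113.] 1.5
rim c+y [475. 211. 116.] 3.9
rim c-y [464. 109. 115.] 2.3
rim h-y [557.  93. 103.] 2.3
lidfree -y [620.  93. 209.] 1.3
lidfree +y [625. 202. 213.] 2.9
```

Block centre is about (516,147), case centre about (516,152), and the rim at about 0.112 (floor about 0.033). I'll descend.

Emit:
move_arm(moves=[[[0.001,0.004,-0.025,0,10],[0.001,0.004,-0.05,0,10],[0.001,0.004,-0.075,0,10],[0.001,0.004,-0.095,0,10],[0.001,0.004,-0.108,0,10]]])

```text
clock: 8.45
eef_pos: [0.5145, 0.1551, 0.0632]
tool_rot: [0.042, 0.999, -0.0, -0.001]
ft_force: [0.1, -0.6, -1.3]
grip_width: 0.0247
grasp_force: 59.1
```

Emit:
move_arm(moves=[[[0,0,-0.003,0,10],[0,0,-0.006,0,10],[0,0,-0.008,0,10]]])

```text
clock: 8.82
eef_pos: [0.5158, 0.1556, 0.0571]
tool_rot: [0.041, 0.999, 0.0, 0.001]
ft_force: [-0.3, -0.7, -1.2]
grip_width: 0.0245
grasp_force: 59.1
```

Emit:
move_arm(moves=[[[0,0,-0.002,0,10],[0,0,-0.004,0,10],[0,0,-0.005,0,10]]])

```text
clock: 9.2
eef_pos: [0.5151, 0.1554, 0.0515]
tool_rot: [0.041, 0.999, 0.0, 0.0]
ft_force: [-1.0, -0.9, -0.6]
grip_width: 0.0248
grasp_force: 59.1
```

Emit:
move_arm(moves=[[[0,0,-0.001,0,10],[0,0,-0.002,0,10],[0,0,-0.003,0,10]]])

```text
clock: 9.57
eef_pos: [0.5151, 0.1554, 0.0485]
tool_rot: [0.041, 0.999, 0.0, 0.0]
ft_force: [-0.4, -0.6, -1.2]
grip_width: 0.0245
grasp_force: 59.1
```

Emit:
move_arm(moves=[[[0,0,-0.001,0,10],[0,0,-0.002,0,10],[0,0,-0.002,0,10]]])

```text
clock: 9.95
eef_pos: [0.5153, 0.1552, 0.0478]
tool_rot: [0.041, 0.999, -0.0, 0.001]
ft_force: [-2.7, -2.1, 7.1]
grip_width: 0.0244
grasp_force: 59.8
```

Emit:
move_arm(moves=[[[0,0,-0.001,0,10],[0,0,-0.002,0,10],[0,0,-0.002,0,10]]])

```text
clock: 10.32
eef_pos: [0.5155, 0.155, 0.0476]
tool_rot: [0.042, 0.999, 0.0, 0.001]
ft_force: [-5.5, -3.8, 18.7]
grip_width: 0.0248
grasp_force: 60.8
```

Floor contact at TCP 0.048, so the floor is at about 0.035 and the rim about 0.114. I'll ease off, release and rise.

Emit:
move_arm(moves=[[[0,0,0.002,0,10],[0,0,0.003,0,25],[0,0,0.003,0,45],[0,0,0.003,0,50],[0,0,0.003,0,50]]])

```text
clock: 10.95
eef_pos: [0.5149, 0.1554, 0.0471]
tool_rot: [0.041, 0.999, -0.0, -0.0]
ft_force: [0.3, 0.4, 1.2]
grip_width: 0.0432
grasp_force: 0.0
```

Emit:
move_arm(moves=[[[0,0,0.002,0,50],[0,0,0.02,0,50],[0,0,0.06,0,50],[0,0,0.11,0,50],[0,0,0.16,0,50]]])

```text
clock: 11.58
eef_pos: [0.5149, 0.1553, 0.209]
tool_rot: [0.041, 0.999, -0.0, -0.0]
ft_force: [0.7, 0.5, -0.7]
grip_width: 0.0429
grasp_force: 0.0
```

```bash
python3 - <<'E'
from h import *
cs={n:snap(n) for n in('scene','side','wrist')};pickle.dump(cs,open('c2.pkl','wb'))
print(cs['wrist']['obs']['eef_pos'])
a=cv2.resize(cs['scene']['color'][130:320,220:380],(400,475),interpolation=2)
b=cv2.resize(cs['wrist']['color'],(400,300),interpolation=2)
d=cv2.resize(cs['side']['color'][180:270,160:300],(400,257),interpolation=2)
o=np.zeros((560,800,3),np.uint8);o[:475,:400]=a;o[:300,400:]=b;o[300:557,400:]=d;cv2.imwrite('pics/c2.png',o[:,:,::-1])
E
```

```text
[0.51871878 0.15651362 0.21421375]
```

View pics/c2.png

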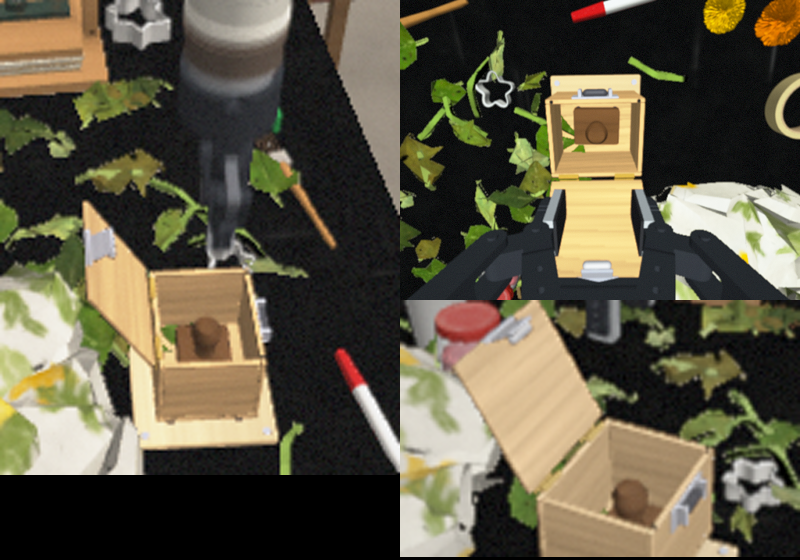

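The block stands upright in the well, let go, with the knob showing below the rim and the lid still leaning back (free edge about x 0.62, z 0.21). Next I shut the fingers, pass over the lid and come down behind it.

Emit:
move_arm(moves=[[[0,0,0.03,0,20],[0.02,-0.002,0.05,0,0],[0.06,-0.005,0.05,0,0],[0.1,-0.009,0.05,0,0],[0.13,-0.012,0.05,0,0]]])

```text
clock: 12.35
eef_pos: [0.6459, 0.1431, 0.2553]
tool_rot: [0.042, 0.999, -0.0, -0.001]
ft_force: [-0.3, 0.6, 0.4]
grip_width: -0.0006
grasp_force: 0.0
```

Emit:
move_arm(moves=[[[0.015,0,0,0,0],[0.02,0,0,0,0],[0.02,0,0,0,0]]])

```text
clock: 12.72
eef_pos: [0.6646, 0.1434, 0.2562]
tool_rot: [0.041, 0.999, -0.0, -0.001]
ft_force: [-1.0, 0.7, 0.2]
grip_width: -0.0002
grasp_force: 0.0
```

```bash
python3 - <<'E'
from h import *
cs={n:snap(n) for n in('scene','side','wrist')};pickle.dump(cs,open('c3.pkl','wb'))
o=cs['wrist']['obs'];print(o['eef_pos'],o['tool_rot'],o['joint_pos'])
# tip height: lowest dark gripper pixel near projected TCP
for n in('scene','side'):
    c=cs[n];Rm=R.from_quat(c['attitude']).as_matrix()
    for dz in (0,.026):
        q=Rm.T@(o['eef_pos']+[0,0,dz]-c['eye']);K=c['camera_matrix'];u,v=K[0,0]*q[0]/-q[2]+K[0,2],-K[1,1]*q[1]/-q[2]+K[1,2];print(n,dz,u,v)
    u,v=int(u),int(v)
    d=np.abs(c['color'].astype(int)-pickle.load(open('c0.pkl','rb'))[n]['color']).sum(2)
    print(((d[v-12:v+30,u-12:u+13]>60).astype(int)@np.ones(25)).astype(int), v-12)
E
```

```text
[0.66445055 0.14352261 0.25739114] [ 4.12472773e-02  9.99148895e-01 -6.54753816e-05 -3.78522890e-04] [2.12702892e-01 6.32905743e-01 7.39604520e-01 1.67826077e+00
 6.34502520e-05 2.95220838e-01]
scene 0 233.33396786418464 213.40932258005276
scene 0.026 232.70442722964893 204.3411265649097
[16 15 14 11  6  4  1  6 11 12 11 12 10 12 12 11  9  0  0  0  0  0  0  0
  0  0  0  0  0  0  0  0  0  0  0  0  0  0  0  0  0  0] 192
side 0 174.35305432883905 166.26742550605354
side 0.026 172.9733174076213 154.9482749883025
[13 14 13 12  8 11 12 13 14 14 12 12 13 12 10  8  2  0  0  0  0  0  0  0
  0  0  0  0  0  0  0  0  0  0  0  0  0  0  0  0  0  0] 142
```

Emit:
move_arm(moves=[[[0,0,-0.03,0,0],[0,0,-0.055,0,0],[0,0,-0.075,0,0],[0,0,-0.075,0,0]]])

```text
clock: 13.38
eef_pos: [0.6634, 0.1433, 0.181]
tool_rot: [0.041, 0.999, -0.0, -0.002]
ft_force: [-0.2, 1.4, 0.5]
grip_width: -0.0001
grasp_force: 0.0
```

Emit:
move_arm(moves=[[[0,0,-0.01,0,0],[0,0,-0.02,0,0],[0,0,-0.03,0,0],[0,0,-0.03,0,0]]])

```text
clock: 13.88
eef_pos: [0.6643, 0.1432, 0.1511]
tool_rot: [0.041, 0.999, -0.0, -0.001]
ft_force: [0.5, 0.1, 0.0]
grip_width: 0.0001
grasp_force: 0.0
```

Emit:
move_arm(moves=[[[0,0,0.015,0,0],[-0.012,0.001,0.015,0,0],[-0.024,0.002,0.015,0,0],[-0.036,0.003,0.015,0,0],[-0.048,0.004,0.015,0,0]]])

```text
clock: 14.5
eef_pos: [0.6191, 0.1476, 0.1705]
tool_rot: [0.042, 0.999, 0.001, 0.003]
ft_force: [3.7, 0.3, 0.5]
grip_width: -0.0001
grasp_force: 1.0
```

Emit:
move_arm(moves=[[[-0.012,0.001,0,0,0],[-0.024,0.002,0,0,0],[-0.036,0.003,0,0,0],[-0.048,0.004,0,0,0],[-0.058,0.005,0,0,0]]])

```text
clock: 15.12
eef_pos: [0.5586, 0.1524, 0.1679]
tool_rot: [0.041, 0.999, -0.0, 0.0]
ft_force: [1.4, 0.1, -0.1]
grip_width: 0.0001
grasp_force: 0.6
```

Emit:
move_arm(moves=[[[-0.012,0.001,0.001,0,0],[-0.025,0.002,0.001,0,0],[-0.038,0.003,0.001,0,0],[-0.046,0.004,-0.006,0,0],[-0.053,0.005,-0.013,0,0]]])

```text
clock: 15.75
eef_pos: [0.5053, 0.1574, 0.154]
tool_rot: [0.041, 0.999, -0.0, -0.0]
ft_force: [-0.1, -0.6, 0.1]
grip_width: 0.0001
grasp_force: 0.4
```

Emit:
move_arm(moves=[[[-0.005,0,-0.006,0,0],[-0.008,0,-0.012,0,0],[-0.01,0.001,-0.018,0,0],[-0.01,0.001,-0.018,0,0]]])

```text
clock: 16.25
eef_pos: [0.4956, 0.1583, 0.1357]
tool_rot: [0.041, 0.999, -0.0, -0.001]
ft_force: [-0.4, 0.8, 0.2]
grip_width: -0.0
grasp_force: 0.0
```

```bash
python3 - <<'E'
from h import *
cs={n:snap(n) for n in('scene','side','wrist')};pickle.dump(cs,open('c4.pkl','wb'))
a,b=[cs[n] for n in('scene','side')]
# lid tones: hue-mask bounding boxes near the case
for n,c in cs.items():
    h=cv2.cvtColor(c['color'],cv2.COLOR_RGB2HSV);m=((h[...,0]>8)&(h[...,0]<22)&(h[...,1]>50)&(h[...,1]<170)&(h[...,2]>110)).astype(np.uint8)
    k,l,st,ce=cv2.connectedComponentsWithStats(m)
    print(n,[(st[i].tolist(),ce[i].round().tolist()) for i in range(1,k) if st[i,4]>400])
E
```

```text
scene [([0, 0, 140, 136, 8681], [62.0, 68.0]), ([120, 0, 253, 43, 5603], [232.0, 19.0]), ([139, 32, 176, 139, 10040], [227.0, 98.0]), ([387, 49, 65, 129, 1678], [420.0, 105.0]), ([363, 65, 52, 50, 589], [391.0, 93.0]), ([276, 226, 56, 86, 3173], [303.0, 268.0])]
side [([326, 1, 162, 6, 474], [409.0, 3.0]), ([272, 82, 187, 30, 2114], [366.0, 96.0]), ([264, 102, 91, 80, 1858], [292.0, 146.0]), ([368, 161, 70, 36, 1266], [406.0, 177.0]), ([200, 210, 79, 97, 4467], [239.0, 262.0])]
wrist [([0, 9, 48, 24, 519], [22.0, 20.0]), ([130, 125, 235, 174, 12504], [250.0, 217.0])]
```

Emit:
move_arm(moves=[[[-0.004,0,-0.006,0,0],[-0.007,0,-0.012,0,0],[-0.007,0,-0.012,0,0]]])

```text
clock: 16.77
eef_pos: [0.4881, 0.1582, 0.1237]
tool_rot: [0.041, 0.999, -0.0, -0.001]
ft_force: [0.1, -0.2, -0.4]
grip_width: -0.0004
grasp_force: 0.0
```

Emit:
move_arm(moves=[[[-0.003,0,-0.004,0,0],[-0.005,0,-0.008,0,0],[-0.005,0,-0.008,0,0]]])

```text
clock: 17.15
eef_pos: [0.4835, 0.1583, 0.1161]
tool_rot: [0.041, 0.999, -0.0, -0.001]
ft_force: [-0.2, -0.9, -0.2]
grip_width: 0.0001
grasp_force: 0.0
```

```bash
python3 - <<'E'
from h import *
S=snap('scene');D=snap('side');pickle.dump((S,D),open('c5.pkl','wb'))
c2=pickle.load(open('c2.pkl','rb'));c4=pickle.load(open('c4.pkl','rb'))
for nm,im in (('c2',c2['scene']),('c4',c4['scene']),('now',S)):
    print(nm,[im['color'][262,u].tolist() for u in (285,292,298,303,308,315,322)])
# ascii of the scene around the case, v channel
h=cv2.cvtColor(S['color'],cv2.COLOR_RGB2HSV)
for y in range(216,316,3): print(y,''.join('.' if h[y,x,2]<50 else ('w' if h[y,x,1]<40 else ('#' if h[y,x,2]>170 else '+') if 6<h[y,x,0]<24 else 'o') for x in range(262,346,2)))
h=cv2.cvtColor(D['color'],cv2.COLOR_RGB2HSV)
for y in range(180,306,3): print(y,''.join('.' if h[y,x,2]<50 else ('w' if h[y,x,1]<40 else ('#' if h[y,x,2]>170 else '+') if 6<h[y,x,0]<24 else 'o') for x in range(180,290,2)))
E
```

```text
c2 [[100, 119, 46], [131, 88, 56], [70, 51, 38], [134, 94, 64], [119, 83, 53], [201, 161, 113], [233, 197, 135]]
c4 [[199, 158, 77], [231, 192, 132], [220, 174, 120], [226, 183, 126], [224, 181, 125], [227, 186, 127], [183, 144, 101]]
now [[224, 185, 89], [239, 206, 141], [242, 213, 146], [243, 216, 150], [239, 207, 142], [238, 201, 138], [243, 217, 149]]
216 ...........ooooooo.oooooo.........wwwo...+
219 o.........ooooooo...ooooooww.......w......
222 ..........ooooooo....oooooww.w...www......
225 ..........ooooo..oooooooow....wwww........
228 ...........oo.....o..wwwww....wwwo........
231 ....................+w+###.w..www.........
234 ............+++###########+...www+........
237 ....ooo.o+################+.wwwwwwoooooo..
240 .oooooooo#################w..wwwwww..oo.o.
243 oooooooo+#################w..wwwwww.......
246 ooooooooo#################ww..w####w......
249 ooooooooo+################wwwww####+......
252 ooo+ooooo+#########################w......
255 ooo.ooooo+##########################......
258 ooooooooo+##########################+.....
261 ooooooooo+#######################
[... 2675 characters left out ...]
+++++++++++++++++++###############+.....
273 ++.............++++++++++++++++++###############+......
276 ..............++#++##+++++++++++++#############+.......
279 .............+####+++++++++++++++#############+........
282 ............#######++##+++++++++++###########+.........
285 ...........#ww############+++++++############..........
288 ..........+##################++++###########...........
291 ............+###################++#########+...........
294 ................++########################+............
297 ....................++###################+.............
300 ........................+++#########w###+..............
303 ............................+++#####w##+oooo...........
```

The lid covers the box, slightly open. I'll move over the catch point (x about 0.466) and press gently.

Emit:
move_arm(moves=[[[-0.006,0,0.004,0,0],[-0.017,-0.001,0.004,0,0],[-0.017,-0.001,0,0,0],[-0.017,-0.001,0,0,0]]])

```text
clock: 17.75
eef_pos: [0.4667, 0.1573, 0.1163]
tool_rot: [0.041, 0.999, -0.0, -0.0]
ft_force: [0.1, -0.6, 0.2]
grip_width: 0.0002
grasp_force: 0.0
```

Emit:
move_arm(moves=[[[0,0,-0.001,0,0],[0,0,-0.003,0,0],[0,0,-0.003,0,0]]])

```text
clock: 18.12
eef_pos: [0.4671, 0.1573, 0.1132]
tool_rot: [0.041, 0.999, -0.0, -0.0]
ft_force: [0.1, -0.4, 0.5]
grip_width: -0.0002
grasp_force: 0.0
```

Emit:
move_arm(moves=[[[0,0,-0.001,0,0],[0,0,-0.003,0,0],[0,0,-0.004,0,0],[0,0,-0.004,0,0]]])

```text
clock: 18.62
eef_pos: [0.467, 0.1574, 0.1094]
tool_rot: [0.041, 0.999, -0.0, -0.0]
ft_force: [-0.0, -0.6, 0.5]
grip_width: 0.0001
grasp_force: 0.0
```

Emit:
move_arm(moves=[[[0,0,-0.001,0,0],[0,0,-0.002,0,0],[0,0,-0.003,0,0],[0,0,-0.003,0,0]]])

```text
clock: 19.12
eef_pos: [0.4671, 0.1574, 0.1065]
tool_rot: [0.041, 0.999, -0.0, -0.0]
ft_force: [0.0, -0.4, 0.8]
grip_width: 0.0001
grasp_force: 0.0
```

Emit:
move_arm(moves=[[[0,0,-0.001,0,0],[0,0,-0.002,0,0],[0,0,-0.002,0,0]]])

```text
clock: 19.5
eef_pos: [0.4671, 0.1574, 0.1054]
tool_rot: [0.041, 0.999, 0.0, 0.0]
ft_force: [-2.1, -0.9, 6.7]
grip_width: 0.0
grasp_force: 3.3
```

The tongue meets the roller at 6.7 N. I'll continue in 1 mm steps.

Emit:
move_arm(moves=[[[0,0,-0.001,0,0],[0,0,-0.001,0,0]]])

```text
clock: 19.75
eef_pos: [0.4669, 0.1575, 0.1045]
tool_rot: [0.041, 0.999, 0.0, 0.0]
ft_force: [-3.0, -1.4, 7.5]
grip_width: 0.0001
grasp_force: 3.7
```

Emit:
move_arm(moves=[[[0,0,-0.001,0,0],[0,0,-0.002,0,0],[0,0,-0.002,0,0]]])

```text
clock: 20.12
eef_pos: [0.4666, 0.1575, 0.1021]
tool_rot: [0.041, 0.999, 0.0, -0.0]
ft_force: [-3.3, -0.2, 6.0]
grip_width: 0.0001
grasp_force: 2.9
```

Emit:
move_arm(moves=[[[0,0,-0.001,0,0],[0,0,-0.002,0,0],[0,0,-0.002,0,0]]])

```text
clock: 20.5
eef_pos: [0.467, 0.1574, 0.0994]
tool_rot: [0.041, 0.999, 0.0, -0.0]
ft_force: [-2.1, -0.8, 2.4]
grip_width: 0.0003
grasp_force: 0.9
```

Emit:
move_arm(moves=[[[0,0,-0.001,0,0],[0,0,-0.002,0,0],[0,0,-0.002,0,0]]])

```text
clock: 20.88
eef_pos: [0.4672, 0.1573, 0.0972]
tool_rot: [0.041, 0.999, -0.0, -0.0]
ft_force: [-1.1, 0.2, -0.2]
grip_width: -0.0002
grasp_force: 0.0
```

Emit:
move_arm(moves=[[[0,0,-0.001,0,0],[0,0,-0.002,0,0],[0,0,-0.002,0,0]]])

```text
clock: 21.25
eef_pos: [0.4673, 0.1574, 0.0961]
tool_rot: [0.041, 0.999, 0.0, 0.0]
ft_force: [-1.6, 0.2, 4.2]
grip_width: 0.0
grasp_force: 2.2
```

Emit:
move_arm(moves=[[[0,0,-0.001,0,0],[0,0,-0.001,0,0]]])

```text
clock: 21.5
eef_pos: [0.4673, 0.1574, 0.0959]
tool_rot: [0.041, 0.999, 0.0, 0.001]
ft_force: [-3.3, -0.3, 10.0]
grip_width: -0.0
grasp_force: 5.1
```

It's firm now (10 N, no travel), so the lid has clicked onto its stops. I'll rise clear and check.

Emit:
move_arm(moves=[[[0,0,0.01,0,0],[0,0,0.04,0,0],[-0.02,0,0.09,0,0],[-0.06,0,0.13,0,0],[-0.1,0,0.15,0,0]]])

```text
clock: 22.12
eef_pos: [0.3673, 0.1578, 0.2469]
tool_rot: [0.042, 0.999, 0.001, 0.002]
ft_force: [0.9, 0.8, -0.4]
grip_width: -0.0002
grasp_force: 0.0
```

Emit:
move_arm(moves=[[[-0.02,-0.03,0,0,0],[-0.04,-0.06,0,0,0],[-0.04,-0.06,0,0,0],[-0.04,-0.06,0,0,0]]])

```text
clock: 22.62
eef_pos: [0.3277, 0.0977, 0.2448]
tool_rot: [0.042, 0.999, 0.0, 0.001]
ft_force: [0.3, 0.6, -0.5]
grip_width: -0.0
grasp_force: 0.0
```

```bash
python3 - <<'E'
from h import *
S=snap('scene');D=snap('side');print(monitor.get_obs()['eef_pos'],monitor.get_obs()['ft_force'])
# edges of the lid free-edge corners: threshold lid brightness, compare with shut geometry (z top .122)
for n,c in(('scene',S),('side',D)):
    Rm=R.from_quat(c['attitude']).as_matrix();K=c['camera_matrix']
    for nm,p in(('free+y shut',(-66,55,122)),('free-y shut',(-66,-55,122)),('free+y open.1',(-66,55,133)),('free-y open.1',(-66,-55,133))):
        a=np.deg2rad(-5);w=np.array([.516+(p[0]*np.cos(a)-p[1]*np.sin(a))/1e3,.152+(p[0]*np.sin(a)+p[1]*np.cos(a))/1e3,p[2]/1e3])
        q=Rm.T@(w-c['eye']);print(n,nm,round(K[0,0]*q[0]/-q[2]+K[0,2],1),round(-K[1,1]*q[1]/-q[2]+K[1,2],1))
h=cv2.cvtColor(S['color'],cv2.COLOR_RGB2HSV)
for y in range(228,300,2): print(y,''.join('.' if h[y,x,2]<50 else ('w' if h[y,x,1]<40 else ('#' if h[y,x,2]>170 else '+') if 6<h[y,x,0]<24 else 'o') for x in range(270,346,1)))
E
```

```text
[0.32778524 0.09787404 0.24452772] [-0.48036588 -0.4080276  -0.08230717]
scene free+y shut 335.2 271.5
scene free-y shut 328.2 233.1
scene free+y open.1 335.8 268.4
scene free-y open.1 328.7 229.9
side free+y shut 256.3 260.4
side free-y shut 278.0 230.0
side free+y open.1 256.3 256.1
side free-y open.1 278.2 225.9
228 .............ooooo..........oo...wwwwwwwwwwwwwwww....oo.....................
230 ...............oo...............wwwwwwwwwwwwwwwww.+...oo....................
232 .................................wwwwwwwww..wwwwwwwww...oo..................
234 .................................wwww.w+++++++w+ooo#oooooooo................
236 ...........++++++#########################################oooooooooo........
238 ooooooooo++###############################################+ooooooooooooo....
240 ooooooooo+#################################################+......oooo.ooo..
242 oooooooo+##################################################++...............
244 oooooooo+###################################################+...............
246 oooooooo+#########################################
[... 1432 characters left out ...]
#########++++++++++++++++++++++##+..................
284 ..###o#o#oo+++#+++++++++++++++++++++++++++++++++++++++###++.................
286 ..+#o#oo#oo#++#+++++++++++++++++++++++++++++++++++++++####+.................
288 ..+###oo#oo#++#+++++++++++++++++++++++++++++++++++++++####+.................
290 ..+###o##oo#++#++++++++++++++++++++++++++++++++++++++#####++................
292 ..+###oo#oo#+++++++++++++++++++++++++++++++++++++++++#####o+................
294 ...##ooo#ooo+++##########+#++++++++++++++++++++++##++######+................
296 ww.###oo#ooo#+##+#++++++#############+++###++###############+...............
298 www+#o#o##oo#####+++#######################################o+......o........
```

The lid's free corners lie at scene (335,272) and (328,235), matching the shut prediction of (335,271) and (328,233). I'm handing it in.

```bash
python3 -c "
from h import *
print(job.job_done())"
```

```text
the job is handed in; nothing more can be done
None
```

The job is handed in, with no verdict returned: I set the printing block upright in the case, and the lid is past its catch (about 7.5 N to pass, then firm at 10 N) and looked shut in the last scene image. The first grasp closed too high and pressed on the grip's top, and I did not measure the bystanders again at the end.

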